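# Bring the iris onto the lamp and hold the cam lift at its peak

## Robot

A 7-joint arm with a two-finger parallel gripper is mounted at the origin on the work surface. World frame = base frame: x ahead of the robot, y to its left, z up, the work surface at z = 0. Lengths are in m, angles in rad, forces in N, time in s.
With the tool pointing down it reaches from about 0.4 to 0.875 m from the base axis. Payload 4.4 kg.
Tool frame: the origin (TCP) lies on the centre line of the jaws, within the pads' length; the fingertips stand 19 mm ahead of it and the grasp point (between the pads) is the TCP; y points along the fingers, x is the direction in which the jaws open and shut, and the axes are right-handed (so a half turn about y gives the same grasp; the last joint's range is limited). The gripper opens to 85 mm and grips with 20 to 120 N. Pads are 22 mm wide; open, the fingers measure 114 mm over their backs; the gripper's body (76 mm by 85 mm) begins 54 mm behind the grasp point. The pads swing forward as they close: fully open they stand 13 mm farther back than shut.
Start: joints at [1.09, 0.628, 0.038, 1.517, -0.027, 0.996, -0.02], TCP at [0.262, -0.595, 0.25] pointing down, gripper open.
Joint ranges: [-3.06, 3.06], [-0.37, 2.12], [-1.25, 1.32], [0.18, 2.47], [-1.1, 4.24], [0.23, 1.98], [-2.94, 2.94]. Speed limits (rad/s): [2.57, 2.57, 3.14, 3.14, 3.14, 3.14, 3.14].

## Interface

Orientations are given as [roll, pitch, yaw] about the fixed x, y, z axes, in that order (R = Rz(yaw) Ry(pitch) Rx(roll)).
In Python, from plant import monitor, vision, env gives the robot as it stands. The module is installed in compiled form; this text tells all that it offers.
- The arm moves only by the shell command python3 -m crank 'ROWS' [FORCE]. ROWS is JSON, a list that holds one entry, the list of rows, each a list of 7 numbers: the shift along the tool's x, y, z as a fraction of full scale, then the turn, a rotation vector about the tool's x, y, z as a fraction of full scale, then the gripper command: -1 is shut, 1 is fully open, values between are in proportion. In form: [[[x, y, z, rx, ry, rz, hand], ...]]. A call has 1 to 20 rows; each row is the pose to reach, as a shift and turn from the pose commanded when the call began, along the tool's axes at that moment; what a row does not reach only later rows make up. Full scale, the value 1, is 0.15 m for a shift and 30 degrees for a turn. A row lasts 1/10 s, in which the tool goes at most 50 mm and 8.59 degrees, less where a joint would pass 70% of its speed; a pose out of reach is approached as far as the arm can. A call with a number of a shift or a turn outside -1 to 1 is refused whole. A call with a gripper value outside its range is refused whole. The fingers move at their own pace and stop on an object; FORCE is the grip in N (left out, the last holds). Time passes only in rows, so rows that repeat a pose let the fingers close. It gives the time, the measured TCP pose, the force and the opening at its end, in the units of the state.
- monitor.sense(): the state, without advancing time (a new reading comes with each control period).
- vision.capture(name): name is "scene" or "side" or "wrist"; returns (picture, depth): 400x640x3 uint8, blue, green, red; 400x640 float32, m along the optical axis (not along the pixel's ray), 0 where there is no reading.
- vision.get_calibration(name): a dict with "camera_matrix" (3x3 intrinsics, pixels), "cam_to_world" (4x4, takes a point from camera to world coordinates). Camera axes: x right, y up, looking along -z (the intrinsics and any distortion apply to the point x, -y, -z); pixel columns grow to the right and rows downward; lengths in m; the calibration is good to about 2 mm. A picture is of the moment at which its call begins: read the wrist's pose just before it. get_calibration takes no time and is no camera call; for the wrist camera it gives the pose at the moment of the call.
- env.job_done(): hands the job in, once; it reports no verdict.
The state is a dict: "t": time; "qpos": joint angles; "joint_velocities": joint speeds; "joint_torque": joint torques, N m; "eef_pos": TCP position; "tool_rot": TCP orientation; "wrist_force": force on the tool from outside, world axes, zero at the start; "torque": the same for the moment, N m; "gripper_width": finger opening in m.
Only numpy, scipy, OpenCV 4.12 (cv2) and the standard library are available. Lean on these libraries where they do the work, as an engineer would, in place of code of your own. Each camera call takes 0.05 s, during which the arm holds its last target. There are 200 camera calls.

## Task

On the optical table, first slide the red-gripped carriage along its track until its iris hole is squarely in line with the orange lamp, leaving the cam lever down. Then swing the cam lever up to the point of highest lift, with its arm straight up, so that the iris rises into the beam, and finish while still holding the lever there with the gripper, because it springs back if let go. Do not disturb the spare post, the driver or the lens cell standing about.

Things in the scene. Friction and masses are not known exactly. Their poses are not given: they have to be found in the camera images.
- stage_base: Black base plate of the cam-lift stage, fixed to the table, 150 mm (its x) by 270 mm (its y, -155 to +115 mm), 12 mm thick. Origin on the table under the lift platform's middle. Its y is the direction of the track and of the lever's shaft. Lamp on its +x side, lever at its -y end. Bearing blocks 62 mm high at y = -130 and +105 mm. The platform (90 by 190 mm) rises with the lever.
- carriage_grip (a point): Centre of the carriage's red upright grip: 22 mm along stage x, 16 mm along stage y, 46 mm tall. It stands on a flat block (36 mm along the track) whose top is 23 mm below this point. The black iris ring stands 48 mm to its +x side, its top 16 mm above this point. Slides along stage y only, about 1.5 N of friction, and stays where it is left.
- iris_centre (a point): Centre of the hole of the black iris ring on the carriage (ring 31 mm outside, hole about 21 mm), which faces the lamp along stage x. It has the same stage y as the carriage grip and moves with it.
- carriage (a joint): Position of the carriage on its track in m: 0 at the end near the lever, growing along stage +y, up to 0.13.
- lamp_face (a point): Middle of the glowing orange front of the lamp, a black barrel 34 mm in diameter with an orange band round its front end, on a post fixed to the table. Axes parallel to the stage's; it looks along stage -x at the track. The iris is in line with it when both have the same stage y. The iris hole comes to its height when the lift is at its highest.
- crank_grip: The lever's black handle, origin at its middle: a freely turning cylinder 18 mm in diameter and 50 mm long, lying along stage y, sticking out from the end of the steel lever arm away from the platform (the arm is 27 to 35 mm to the +y side of this point). 80 mm from the shaft's axis. At rest it is on the stage's -x side, about 58 mm above the table.
- lever_pivot (a point): Point on the shaft's axis (along stage y) level with the handle's middle, 45 mm above the table: the handle moves on a circle of 80 mm about it, in the stage's x-z plane.
- cam_lever (a joint): Angle of the cam lever in rad: 0 at rest on its stop, arm pointing to stage -x and 0.17 above level; it grows as the arm swings up. Highest lift (20 mm) at 1.40, arm straight up; beyond that the lift falls again, to a stop at 2.0. A spring and the platform's weight drive it back to 0, with about 4 to 6 N at the handle.
- spare_post: Loose black post on a round foot, 52 mm in diameter, 106 mm tall, standing on the lamp's side near the lever. Origin under its foot. To be left alone.
- hex_driver: Loose hand driver, orange handle, 150 mm long, lying on the table on the robot's side of the stage. To be left alone.
- lens_cell: Loose black lens ring, 51 mm in diameter, 14 mm high, lying off the +y end of the stage. To be left alone.
Not all that is in view belongs to the job. Leave any brown look-alike of the part that bears lamp_face alone.

How it is judged:
On the way:
1. the iris is in line with the lamp, at rest, with the cam lever still down (y of iris_centre in the frame of lamp_face between -0.006 and 0.006 m and value of joint cam_lever below 0.25 rad and velocity of joint carriage between -0.01 and 0.01 m/s), for 0.3 s.
At the end, for the whole second after the job is handed in: The iris is within 6 mm of the lamp sideways and 4 mm in height, the cam lever is still and within 0.15 rad of its highest lift (1.40), and the gripper's fingers hold it there (contact over 1 N) (y of iris_centre in the frame of lamp_face between -0.006 and 0.006 m and z of iris_centre in the frame of lamp_face between -0.004 and 0.004 m and value of joint cam_lever between 1.25 and 1.55 rad and velocity of joint cam_lever between -0.1 and 0.1 rad/s and contact force between the fingers and crank_grip above 1 N); the arm keeps its last pose, push and grip.
It fails at once if the spare post is pushed more than 15 mm (distance of spare_post from where it was at the start of the episode above 0.015 m).
It fails at once if the driver is pushed more than 15 mm (distance of hex_driver from where it was at the start of the episode above 0.015 m).
It fails at once if the lens cell is pushed more than 15 mm (distance of lens_cell from where it was at the start of the episode above 0.015 m).
It fails at once if the spare post is tipped (angle between spare_post's own z axis and vertical above 0.35 rad).
It also fails if it takes over 45 s, if anything falls off the work surface, if the arm or the gripper's body presses on something with over 40 N, if the wrist force passes 120 N, or if a joint passes its speed limit or range.

## Working session

There is one attempt and no reset: what is moved stays moved. The work goes in short steps, Python scripts to look and compute and a shell command to move; the robot and the scene stay as the last step left them, time stands still between calls to the robot, and variables do not carry over. Pictures are saved under pics/ and viewed, about 8 in all and at most 12, crops included, and the job is handed in when it is done.

```bash
mkdir -p pics
cat > h.py <<'E'
import numpy as np, cv2
from plant import monitor, vision, env
def cap(n):
    c=vision.get_calibration(n); im,d=vision.capture(n)
    return im,d,np.array(c["camera_matrix"]),np.array(c["cam_to_world"])
def cloud(d,K,T):
    v,u=np.mgrid[:400,:640]
    P=np.stack([(u-K[0,2])/K[0,0]*d,-(v-K[1,2])/K[1,1]*d,-d],-1)
    W=P@T[:3,:3].T+T[:3,3]; W[d<=0]=np.nan; return W
E
python3 - <<'E'
from h import *
print(monitor.sense())
for n in("scene","side"):
    im,d,K,T=cap(n); cv2.imwrite(f"pics/{n}0.png",im); np.savez(f"{n}0.npz",im=im,W=cloud(d,K,T)); print(n,K.tolist(),T.round(3).tolist(), vision.get_calibration(n).keys())
E
```

```text
{'t': 0.0, 'qpos': array([ 1.0902141 ,  0.62935582,  0.03844183,  1.51837962, -0.02701774,
        0.99629003, -0.01998782]), 'joint_velocities': array([ 0.00037249,  0.00086991, -0.0002031 , -0.00012755,  0.00060316,
       -0.00039831,  0.0002833 ]), 'joint_torque': array([ 6.70550235e-04, -5.63393891e+01,  1.22664593e+00, -1.93438983e+01,
        1.11372914e-02,  1.07366793e-02, -4.58688959e-06]), 'eef_pos': array([ 0.26173585, -0.59432557,  0.24937905]), 'tool_rot': array([-1.57080739,  0.00191493, -1.15601175]), 'wrist_force': array([ 0.37893315,  0.00306267, -0.14763586]), 'torque': array([0.03907756, 0.01408134, 0.01563468]), 'gripper_width': 0.08536359156745696}
scene [[362.4963158016549, 0.0, 318.4299944152979], [0.0, 362.4963158016549, 198.39679563230314], [0.0, 0.0, 1.0]] [[-0.502, -0.644, 0.577, 1.064], [0.865, -0.378, 0.33, 0.359], [0.006, 0.664, 0.747, 0.729], [0.0, 0.0, 0.0, 1.0]] dict_keys(['camera_matrix', 'cam_to_world'])
side [[361.86497270465526, 0.0, 323.01836094725843], [0.0, 361.86497270465526, 197.56264227158047], [0.0, 0.0, 1.0]] [[-0.799, 0.429, -0.421, 0.331], [-0.601, -0.573, 0.557, 0.453], [-0.002, 0.698, 0.716, 0.57], [0.0, 0.0, 0.0, 1.0]] dict_keys(['camera_matrix', 'cam_to_world'])
```

View pics/scene0.png

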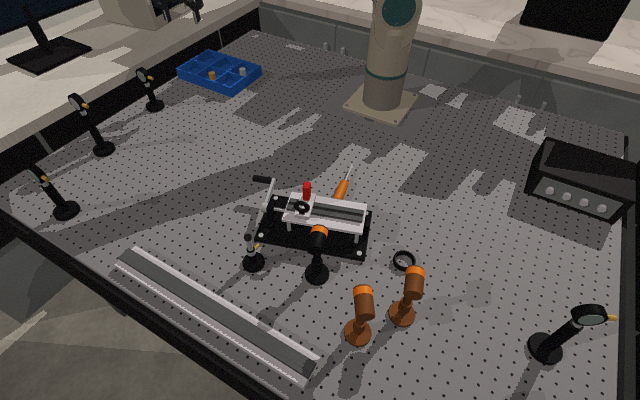

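View pics/side0.png

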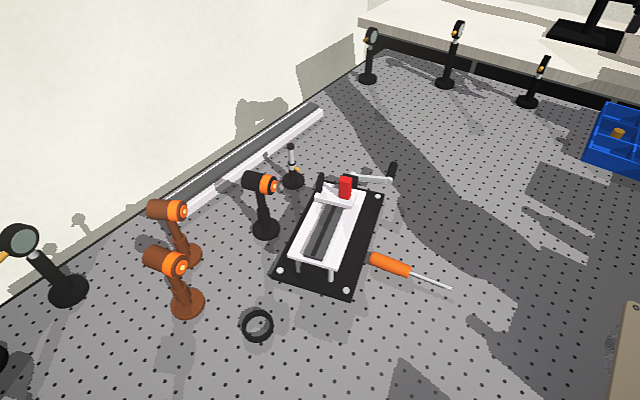

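Scene view: the stage is at about (315,220), with the red grip at (307,190), the lever handle at (262,180), the black lamp at (318,237), and the spare post at (253,255). Brown look-alikes are at (360,310) and (410,290). The side view shows the same layout: red grip (345,187), handle (392,170), lamp (263,185).

Run:
```python
from h import *
for n,boxes in (("scene",dict(red=(295,175,320,205),lamp=(300,220,335,250))),("side",dict(red=(330,170,360,205),lamp=(240,165,285,200)))):
    z=np.load(n+"0.npz"); im=z["im"]; W=z["W"]; hsv=cv2.cvtColor(im,cv2.COLOR_BGR2HSV)
    for k,(a,b,c,e) in boxes.items():
        s=hsv[b:e,a:c]; w=W[b:e,a:c]
        H=s[...,0]
        m=(s[...,1]>150)&(s[...,2]>80)&(((H<5)|(H>172)) if k=="red" else ((H>5)&(H<22)))
        p=w[m]; p=p[~np.isnan(p[:,0])]
        print(n,k,len(p),np.median(p,0).round(4),p.min(0).round(3),p.max(0).round(3))
    # black base plate: z ~0.012
    m=(np.abs(W[...,2]-.012)<.004)&(im.max(2)<45)
    m&=(W[...,0]>.3)&(W[...,0]<.9)&(np.abs(W[...,1])<.35)
    q=W[m]; print(n,"plate",len(q), np.median(q,0).round(3))
    r=cv2.minAreaRect(q[:,:2].astype(np.float32)*1000); print(r)
    # handle
    a,b,c,e=(248,170,278,190) if n=="scene" else (380,155,405,185)
    m=(im[b:e,a:c].max(2)<60)&(W[b:e,a:c,2]>.04); p=W[b:e,a:c][m]
    print("handle",len(p),p.mean(0).round(3),p.min(0).round(3),p.max(0).round(3))
    print("white tops", end=" ")
    m=(im.min(2)>150)&(W[...,2]>.03)&(W[...,2]<.12)&(W[...,0]>.4)&(W[...,0]<.8)&(np.abs(W[...,1])<.3);p=W[m]
    print(len(p),np.histogram(p[:,2],bins=9,range=(.03,.12))[0])
    a,b,c,e=(225,150,425,290) if n=="scene" else (220,130,460,350)
    cv2.imwrite(f"pics/{n}c.png",cv2.resize(im[b:e,a:c],None,fx=800/(c-a) if n=="scene" else 2.7,fy=800/(c-a) if n=="scene" else 2.7,interpolation=cv2.INTER_CUBIC))
```

```text
scene red 138 [0.5911 0.0563 0.1242] [0.573 0.044 0.093] [0.596 0.062 0.139]
scene lamp 109 [0.6841 0.1467 0.1483] [0.672 0.127 0.135] [0.697 0.163 0.152]
scene plate 2871 [0.635 0.072 0.011]
((613.6324462890625, 141.8893585205078), (234.981689453125, 386.530029296875), 17.671052932739258)
handle 126 [ 0.567 -0.095  0.063] [ 0.551 -0.121  0.052] [ 0.577 -0.072  0.069]
white tops 993 [  0   5  38 567 269  67  47   0   0]
side red 278 [0.5795 0.059  0.1225] [ 0.57  -0.062 -0.001] [0.673 0.064 0.138]
side lamp 227 [0.6794 0.1526 0.1441] [0.668 0.132 0.125] [0.694 0.164 0.152]
side plate 2485 [0.565 0.174 0.012]
((610.7063598632812, 144.56295776367188), (232.91854858398438, 386.77978515625), 17.995882034301758)
handle 117 [ 0.561 -0.093  0.066] [ 0.547 -0.118  0.059] [ 0.577 -0.07   0.069]
white tops 3122 [  14   46  182 1111 1213  262  289    4    1]
```

View pics/scenec.png

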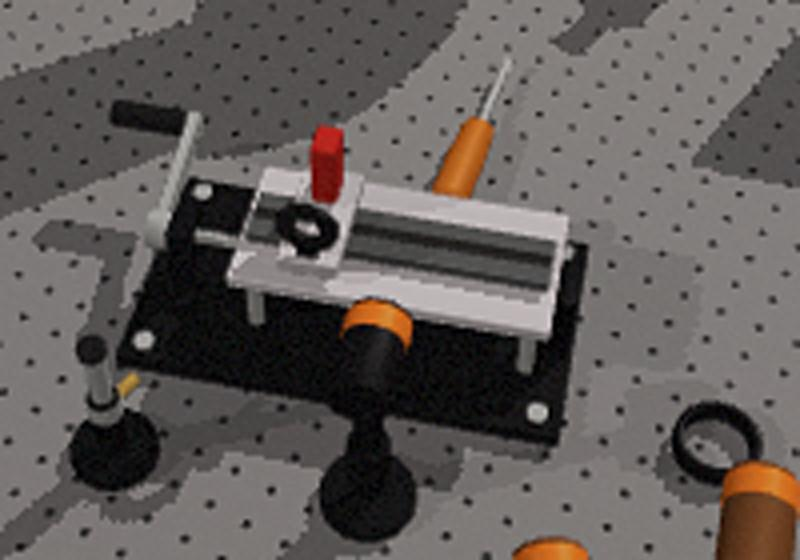

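View pics/sidec.png

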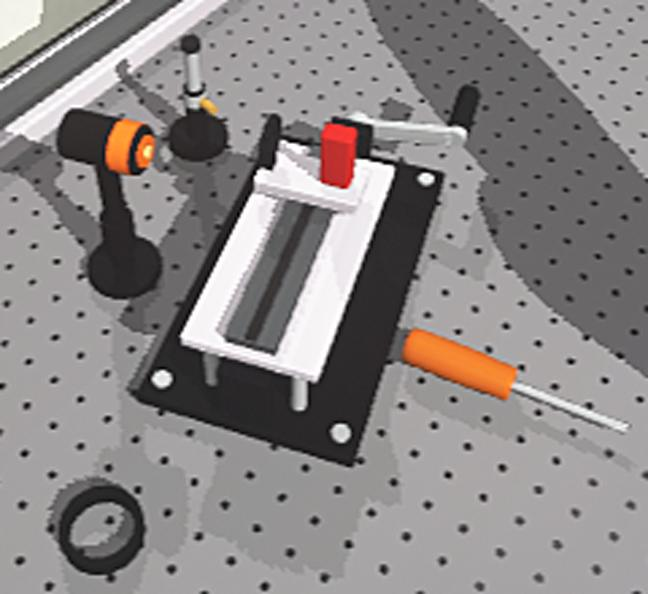

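```bash
cat > st.py <<'E'
from h import *
def ray(n,px,z):
    c=vision.get_calibration(n);K=np.array(c["camera_matrix"]);T=np.array(c["cam_to_world"])
    r=T[:3,:3]@np.array([(px[0]-K[0,2])/K[0,0],-(px[1]-K[1,2])/K[1,1],-1]); o=T[:3,3]
    return o+r*(z-o[2])/r[2]
E
python3 - <<'E'
from st import *
sc=lambda u,v:(u/4+225,v/4+150); sd=lambda u,v:(u/2.7+220,v/2.7+130)
A={"mm":sc(203,191),"pm":sc(144,340),"pp":sc(537,411)}; B={"mm":sd(426,179),"pp":sd(162,378),"mp":sd(341,432)}
P={k:ray("scene",v,.013) for k,v in A.items()}; Q={k:ray("side",v,.013) for k,v in B.items()}
for k in P: print("sc",k,P[k].round(4))
for k in Q: print("sd",k,Q[k].round(4))
ang=lambda v:np.degrees(np.arctan2(v[1],v[0]))
print("yaw from y-edge:",ang(P["pp"]-P["pm"])-90,ang(Q["mp"]-Q["mm"])-90,"x-edge",ang(P["pm"]-P["mm"]),ang(Q["pp"]-Q["mp"]))
print(np.linalg.norm(P["pp"]-P["pm"]),np.linalg.norm(P["pm"]-P["mm"]),np.linalg.norm(Q["mp"]-Q["mm"]),np.linalg.norm(Q["pp"]-Q["mp"]))
# plate component
for n,seed in (("scene",(300,235)),("side",(350,270))):
    z=np.load(n+"0.npz"); im=z["im"]; W=z["W"]
    m=((np.abs(W[...,2]-.012)<.005)&(im.max(2)<50)).astype(np.uint8)
    N,L,S,C=cv2.connectedComponentsWithStats(m); 
    ids=[i for i in range(1,N) if S[i,4]>60 and abs(C[i][0]-320)<100 and abs(C[i][1]-225)<80]
    q=W[np.isin(L,ids)]; print(n,[S[i].tolist() for i in ids]); 
    print(cv2.minAreaRect(q[:,:2].astype(np.float32)*1000))
    # lamp / red clouds along candidate axes
    hsv=cv2.cvtColor(im,cv2.COLOR_BGR2HSV); H=hsv[...,0]
    a,b,c,e=dict(scene=(300,215,335,250),side=(240,165,285,200))[n]
    s=np.zeros(H.shape,bool); s[b:e,a:c]=1
    np.save(n+"lamp.npy",W[s&(hsv[...,1]>150)&(hsv[...,2]>80)&(H>5)&(H<22)&(W[...,2]>.1)])
    s[:]=0; s[170:206,295:360]=1
    np.save(n+"red.npy",W[s&(hsv[...,1]>150)&(hsv[...,2]>60)&((H<5)|(H>172))&(W[...,2]>.085)])
for yaw in (15,17,18,19,21):
    c,s_=np.cos(np.radians(yaw)),np.sin(np.radians(yaw)); ey=np.array([-s_,c]); ex=np.array([c,s_])
    o=[yaw]
    for n in("scene","side"):
        for k in("red","lamp"):
            p=np.load(n+k+".npy")[:,:2]; o+=[n+k]+np.percentile(p@ey,[2,98]).round(4).tolist()+np.percentile(p@ex,[2,98]).round(4).tolist()
    print(o)
E
```

```text
sc mm [ 0.5664 -0.0551  0.013 ]
sc pm [ 0.6844 -0.017   0.013 ]
sc pp [0.6098 0.2108 0.013 ]
sd mm [ 0.5658 -0.055   0.013 ]
sd pp [0.6106 0.211  0.013 ]
sd mp [0.4924 0.1727 0.013 ]
yaw from y-edge: 18.10727935221057 17.869920837301848 x-edge 17.886560920028607 17.953083137332424
0.23972318056593425 0.12393432602416131 0.23916923022645692 0.12428420416315555
scene [[275, 196, 13, 13, 122], [254, 211, 58, 39, 1236], [323, 230, 45, 31, 910], [393, 251, 22, 20, 131], [242, 252, 23, 20, 256], [305, 264, 24, 20, 299]]
((663.0095825195312, 138.48536682128906), (386.45086669921875, 228.4654083251953), 89.86815643310547)
side [[283, 173, 21, 15, 173], [271, 188, 113, 114, 3234], [253, 218, 27, 22, 363]]
((627.8843994140625, 90.08991241455078), (233.46823120117188, 273.3424377441406), 17.669153213500977)
[15, 'scenered', -0.1065, -0.0921, 0.569, 0.5891, 'scenelamp', -0.0537, -0.0211, 0.6902, 0.7062, 'sidered', -0.1043, -0.0902, 0.5652, 0.5856, 'sidelamp', -0.0453, -0.0195, 0.6849, 0.7068]
[17, 'scenered', -0.1268, -0.1124, 0.5651, 0.5851, 'scenelamp', -0.0779, -0.0457, 0.6887, 0.7046, 'sidered', -0.1245, -0.1103, 0.5615, 0.5819, 'sidelamp', -0.0694, -0.0439, 0.6834, 0.7055]
[18, 'scenered', -0.1369, -0.1225, 0.5629, 0.5829, 'scenelamp', -0.0901, -0.0579, 0.6874, 0.7034, 'sidered', -0.1345, -0.1203, 0.5593, 0.5798, 'sidelamp', -0.0815, -0.056, 0.6822, 0.7045]
[19, 'scenered', -0.1469, -0.1325, 0.5606, 0.5805, 'scenelamp', -0.1023, -0.07, 0.6862, 0.7021, 'sidered', -0.1444, -0.1302, 0.557, 0.5776, 'sidelamp', -0.0936, -0.0681, 0.6808, 0.7032]
[21, 'scenered', -0.1669, -0.1522, 0.5553, 0.5751, 'scenelamp', -0.1265, -0.0942, 0.6831, 0.6988, 'sidered', -0.1642, -0.1499, 0.5519, 0.5726, 'sidelamp', -0.1177, -0.0923, 0.6773, 0.7001]
```

```bash
R='[-0.26,0,0.31,0,0,0,1],[-0.52,0,0.62,0,0,0,1],[-0.77,0,0.925,0,0,0,1],[-0.77,0,0.925,0,0,0,1]'
python3 -m crank '[[[-0.2,0,0.24,0,0,0,1],[-0.4,0,0.48,0,0,0,1],[-0.6,0,0.72,0,0,0,1],[-0.77,0,0.925,0,0,0,1]]]'
python3 -m crank '[[[-0.2,0,0.24,0,0,0,1],[-0.4,0,0.48,0,0,0,1],[-0.6,0,0.72,0,0,0,1],[-0.77,0,0.925,0,0,0,1]]]'
python3 -m crank '[[[-0.2,0,0.24,0,0,0,1],[-0.4,0,0.48,0,0,0,1],[-0.6,0,0.72,0,0,0,1],[-0.77,0,0.925,0,0,0,1]]]'
python3 -m crank '[[[-0.2,0,0.24,0,0,0,1],[-0.4,0,0.48,0,0.1,0,1],[-0.6,0,0.72,0,0.195,0,1],[-0.77,0,0.925,0,0.195,0,1],[-0.77,0,0.925,0,0.195,0,1],[-0.77,0,0.925,0,0.195,0,1]]]'
```

```text
t: 0.5
eef_pos: [0.3433, -0.4305, 0.2499]
tool_rot: [-1.57, 0.001, -1.155]
wrist_force: [0.5, 0.5, 0.0]
gripper_width: 0.0851
t: 0.9
eef_pos: [0.4236, -0.269, 0.2502]
tool_rot: [-1.571, 0.001, -1.155]
wrist_force: [0.6, -0.2, -0.6]
gripper_width: 0.0855
t: 1.3
eef_pos: [0.504, -0.1073, 0.2502]
tool_rot: [-1.571, 0.001, -1.154]
wrist_force: [1.1, -0.3, -0.6]
gripper_width: 0.0854
t: 1.9
eef_pos: [0.5834, 0.0526, 0.2496]
tool_rot: [-1.572, 0.0, -1.256]
wrist_force: [0.7, -0.8, -0.4]
gripper_width: 0.0853
```

```bash
cat >> st.py <<'E'
from scipy.spatial.transform import Rotation as Ro
a=np.radians(17.95); EX=np.array([np.cos(a),np.sin(a),0]); EY=np.array([-np.sin(a),np.cos(a),0]); O=np.array([.582,.097,0])
def stage(p): p=np.asarray(p)-O; return np.stack([p@EX,p@EY,p[...,2]],-1)
def world(s): return O+s[0]*EX+s[1]*EY+np.array([0,0,s[2]])
def go(p):
    s=monitor.sense(); R=Ro.from_euler('xyz',s['tool_rot']).as_matrix()
    return (R.T@(np.asarray(p)-s['eef_pos'])/.15).round(3)
E
python3 - <<'E'
from st import *
s=monitor.sense(); print(s['t'],s['eef_pos'],s['tool_rot'],s['wrist_force'],"stage",stage(s['eef_pos']))
print("red",stage([.5828,.0537,.116]),"go",go([.5828,.0537,.126]))
print("post",stage(ray("scene",(225+112/4,150+452/4),0.005)))
for n in("scene","side"):
  for k in("red","lamp"):
    p=stage(np.load(n+k+".npy")); print(n,k,np.percentile(p,[2,50,98],axis=0).round(4).tolist())
  # cylinder fit to lamp band in y-z, r=17 mm
  from scipy.optimize import least_squares
  p=stage(np.load(n+"lamp.npy")); 
  f=lambda q:np.hypot(p[:,1]-q[0],p[:,2]-q[1])-.0175
  r=least_squares(f,[.0135,.1365],loss="soft_l1",f_scale=.001); print(n,"lamp fit",r.x,np.median(abs(r.fun)))
print("glow",stage(ray("side",(220+146/2.7,130+150/2.7),.1365)))
E
```

```text
1.9 [0.58342829 0.05264871 0.24962376] [-1.57216472e+00  1.47713624e-04 -1.25555335e+00] [ 0.70230073 -0.8197916  -0.41587444] stage [-0.01230972 -0.04263271  0.24962376]
red [-0.01258343 -0.04143896  0.116     ] go [-0.008  0.824 -0.001]
post [ 0.13652467 -0.13587434  0.005     ]
scene red [[-0.0205, -0.0493, 0.0964], [-0.0035, -0.0412, 0.1242], [-0.0005, -0.0349, 0.1372]]
scene lamp [[0.1039, -0.0024, 0.1361], [0.1125, 0.0156, 0.1483], [0.1199, 0.0298, 0.1514]]
scene lamp fit [0.01311141 0.13296183] 0.0005418874688235056
side red [[-0.0241, -0.0469, 0.0937], [-0.0142, -0.035, 0.1225], [-0.0036, -0.0327, 0.1375]]
side lamp [[0.0987, 0.0062, 0.126], [0.1102, 0.0235, 0.1441], [0.121, 0.0317, 0.1517]]
side lamp fit [0.01353821 0.13339848] 0.0007809848930102545
glow [0.09851328 0.01607632 0.1365    ]
```

```bash
python3 -m crank '[[[-0.008,0.25,0,0,0,0,1],[-0.008,0.5,0,0,0,0,1],[-0.008,0.7,0,0,0,0,1],[-0.008,0.824,0,0,0,0,1],[-0.008,0.824,0,0,0,0,1],[-0.008,0.824,0,0,0,0,-1],[-0.008,0.824,0,0,0,0,-1],[-0.008,0.824,0,0,0,0,-1],[-0.008,0.824,0,0,0,0,-1],[-0.008,0.824,0,0,0,0,-1],[-0.008,0.824,0,0,0,0,-1],[-0.008,0.824,0,0,0,0,-1]]]' 20
python3 - <<'E'
from st import *
s=monitor.sense(); print(stage(s['eef_pos']),s['gripper_width'])
E
```

```text
t: 3.1
eef_pos: [0.5838, 0.0528, 0.1273]
tool_rot: [-1.57, -0.0, -1.258]
wrist_force: [0.4, -0.4, 4.5]
gripper_width: 0.016
[-0.0119425  -0.04258834  0.12730384] 0.015959230586722883
```

```bash
python3 -m crank '[[[-0.04,0,0,0,0,0,-1],[-0.1,0,0,0,0,0,-1],[-0.16,0,0,0,0,0,-1],[-0.22,0,0,0,0,0,-1],[-0.28,0,0,0,0,0,-1],[-0.33,0,0,0,0,0,-1],[-0.36,0,0,0,0,0,-1],[-0.374,0,0,0,0,0,-1],[-0.374,0,0,0,0,0,-1],[-0.374,0,0,0,0,0,-1],[-0.374,0,0,0,0,0,-1]]]'
python3 -m crank '[[[0,0,0,0,0,0,0.0],[0,0,0,0,0,0,0.0],[0,0,0,0,0,0,0.0],[0,0,0,0,0,0,0.0],[0,-0.3,0,0,0,0,0],[0,-0.6,0,0,0,0,0],[0,-0.9,0,0,0,0,0],[0,-0.9,0,0,0,0,0]]]'
python3 -m crank '[[[0.3,0,0,0,0,0,0],[0.6,0,0,0,0,0,0],[0.9,0,0,0,0,0,0],[0.9,0,0,0,0,0,0]]]'
cat > meas.py <<'E'
from st import *
from scipy.optimize import least_squares
import sys
tag=sys.argv[1]; s=monitor.sense(); print(s['t'],stage(s['eef_pos']),s['gripper_width'])
for n in("scene","side"):
    im,d,K,T=cap(n); W=stage(cloud(d,K,T)); hsv=cv2.cvtColor(im,cv2.COLOR_BGR2HSV); H=hsv[...,0]
    a,b,c,e=(225,150,425,290) if n=="scene" else (220,130,460,350)
    f=4 if n=="scene" else 2.7
    cv2.imwrite(f"pics/{n}{tag}.png",cv2.resize(im[b:e,a:c],None,fx=f,fy=f,interpolation=cv2.INTER_CUBIC))
    np.savez(f"{n}{tag}.npz",im=im,W=W)
    inb=lambda x0,x1,y0,y1,z0,z1:(W[...,0]>x0)&(W[...,0]<x1)&(W[...,1]>y0)&(W[...,1]<y1)&(W[...,2]>z0)&(W[...,2]<z1)
    sat=(hsv[...,1]>150)&(hsv[...,2]>60)
    p=W[sat&((H<5)|(H>172))&inb(-.06,.03,-.07,.1,.085,.18)]
    print(n,"red",len(p),np.percentile(p,[2,98],axis=0).round(4).tolist())
    p=W[sat&(H>5)&(H<22)&inb(.08,.14,-.03,.06,.1,.17)]
    print(n,"lamp fit",least_squares(lambda q:np.hypot(p[:,1]-q[0],p[:,2]-q[1])-.0175,[.0135,.1365],loss="soft_l1",f_scale=.001).x)
    p=W[(im.max(2)<70)&inb(.02,.055,-.06,.09,.09,.16)]
    if len(p): print(n,"iris",len(p),np.percentile(p,[2,50,98],axis=0).round(4).tolist())
E
python3 meas.py a
```

```text
t: 4.2
eef_pos: [0.5665, 0.1063, 0.1274]
tool_rot: [-1.57, -0.0, -1.258]
wrist_force: [0.1, -0.3, 6.5]
gripper_width: 0.0159
t: 5.0
eef_pos: [0.5699, 0.1068, 0.2679]
tool_rot: [-1.558, -0.001, -1.258]
wrist_force: [0.7, -0.6, -1.0]
gripper_width: 0.0425
t: 5.4
eef_pos: [0.6084, -0.0318, 0.2609]
tool_rot: [-1.572, -0.006, -1.269]
wrist_force: [0.2, -0.4, -1.0]
gripper_width: 0.0425
5.4 [-0.01454738 -0.13064597  0.26094725] 0.04245025356788165
scene red 132 [[-0.0203, 0.0054, 0.0941], [-0.0004, 0.0208, 0.1374]]
scene lamp fit [0.01311606 0.13303472]
scene iris 138 [[0.0324, -0.0035, 0.0938], [0.0371, 0.0121, 0.1154], [0.039, 0.0291, 0.1306]]
side red 301 [[-0.0242, 0.0094, 0.0951], [-0.0032, 0.0228, 0.1378]]
side lamp fit [0.01341782 0.1335556 ]
side iris 138 [[0.0318, -0.0021, 0.0968], [0.0327, 0.0192, 0.1195], [0.037, 0.0326, 0.1315]]
```

View pics/sidea.png

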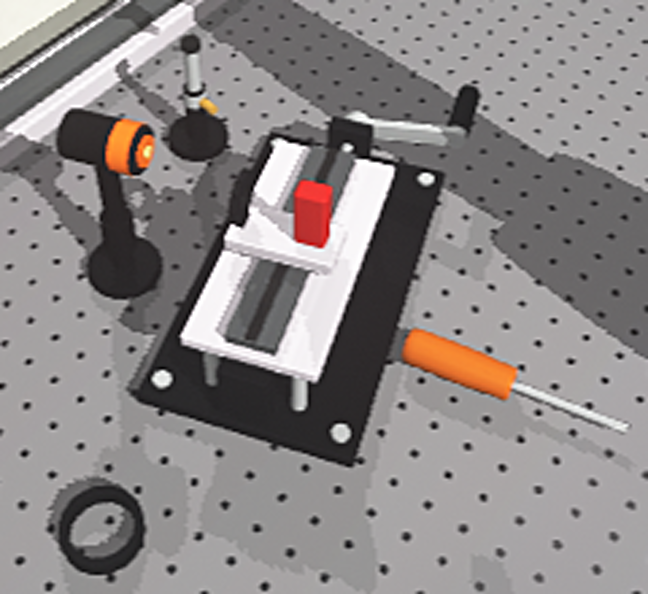

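Carriage is in line: red grip mid-y is 13 to 16 mm against 13.1 to 13.4 mm for the lamp, and the lever (handle at (465,105)) is still down. Next I'll turn the tool 90° and locate the handle.

```bash
for i in 1; do :; done
python3 -m crank '[[[0,0,0,0,-0.28,0,0.2],[0,0,0,0,-0.56,0,0.2],[0,0,0,0,-0.84,0,0.2],[0,0,0,0,-1,0,0.2]]]' >/dev/null
python3 -m crank '[[[0,0,0,0,-0.28,0,0.2],[0,0,0,0,-0.56,0,0.2],[0,0,0,0,-0.84,0,0.2],[0,0,0,0,-1,0,0.2]]]' >/dev/null
python3 -m crank '[[[0,0,0,0,-0.28,0,0.2],[0,0,0,0,-0.56,0,0.2],[0,0,0,0,-0.84,0,0.2],[0,0,0,0,-1,0,0.2],[0,0,0,0,-1,0,0.2],[0,0,0,0,-1,0,0.2]]]'
python3 - <<'E'
from st import *
print(monitor.sense()['qpos'].round(2))
for n in("scene","side"):
    z=np.load(n+"a.npz"); im=z["im"]; W=z["W"]
    m=(im.max(2)<60)&(W[...,0]>-.11)&(W[...,0]<-.05)&(W[...,1]>-.23)&(W[...,1]<-.13)&(W[...,2]>.04)&(W[...,2]<.09)
    p=W[m]; print(n,len(p),np.percentile(p,[2,50,98],axis=0).round(4).tolist(), "top", p[p[:,2]>np.percentile(p[:,2],70)].mean(0).round(4))
print("go above handle",go(world([-.079,-.18,.16])))
E
```

```text
t: 6.9
eef_pos: [0.6073, -0.021, 0.2615]
tool_rot: [-1.57, 0.0, 0.312]
wrist_force: [-0.6, 0.3, -1.0]
gripper_width: 0.0515
[ 0.23  0.58 -0.39  1.62  0.25  0.99  0.07]
scene 126 [[-0.0829, -0.1994, 0.0535], [-0.0727, -0.1767, 0.0645], [-0.068, -0.1536, 0.0688]] top [-0.0767 -0.1759  0.0671]
side 117 [[-0.0862, -0.1982, 0.061], [-0.079, -0.1738, 0.0664], [-0.0703, -0.1525, 0.0684]] top [-0.079  -0.1708  0.0677]
go above handle [-0.444  0.676 -0.4  ]
```

```bash
python3 -m crank '[[[-0.2,0.2,-0.2,0,0,0,0.2],[-0.4,0.4,-0.35,0,0,0,0.2],[-0.437,0.6,-0.4,0,0,0,0.2],[-0.437,0.676,-0.4,0,0,0,0.2],[-0.437,0.676,-0.4,0,0,0,0.2],[-0.437,0.676,-0.4,0,0,0,0.2]]]'
python3 -c "
from st import *
s=monitor.sense();print(stage(s['eef_pos']),go(world([-.078,-.179,.059])))"
```

```text
t: 7.5
eef_pos: [0.5654, -0.0975, 0.1614]
tool_rot: [-1.57, -0.003, 0.315]
wrist_force: [0.1, 1.0, 0.2]
gripper_width: 0.0516
[-0.07578493 -0.17991117  0.1613582 ] [-0.017  0.682  0.006]
```

```bash
python3 -m crank '[[[-0.01,0.2,0,0,0,0,0.2],[-0.01,0.4,0,0,0,0,0.2],[-0.01,0.58,0,0,0,0,0.2],[-0.01,0.673,0,0,0,0,0.2],[-0.01,0.673,0,0,0,0,0.2],[-0.01,0.673,0,0,0,0,-1],[-0.01,0.673,0,0,0,0,-1],[-0.01,0.673,0,0,0,0,-1],[-0.01,0.673,0,0,0,0,-1],[-0.01,0.673,0,0,0,0,-1],[-0.01,0.673,0,0,0,0,-1]]]' 40
python3 meas.py b; python3 -c "
from h import *
print(monitor.sense()['wrist_force'])"
```

```text
t: 8.6
eef_pos: [0.5631, -0.1001, 0.0609]
tool_rot: [-1.572, -0.002, 0.313]
wrist_force: [-0.7, 1.0, 7.1]
gripper_width: 0.0166
8.6 [-0.07872605 -0.18172731  0.06088027] 0.0165977810299795
scene red 133 [[-0.0197, 0.0055, 0.0944], [-0.0003, 0.0208, 0.1373]]
scene lamp fit [0.01302831 0.13311589]
scene iris 139 [[0.0332, -0.0032, 0.0934], [0.0372, 0.0125, 0.115], [0.0393, 0.029, 0.1309]]
side red 301 [[-0.0242, 0.0092, 0.0942], [-0.0033, 0.0229, 0.1379]]
side lamp fit [0.01344246 0.13357196]
side iris 139 [[0.0317, -0.002, 0.098], [0.0327, 0.0195, 0.1195], [0.0372, 0.032, 0.1322]]
[-1.19553146  0.26173752  6.41106942]
```

View pics/sceneb.png

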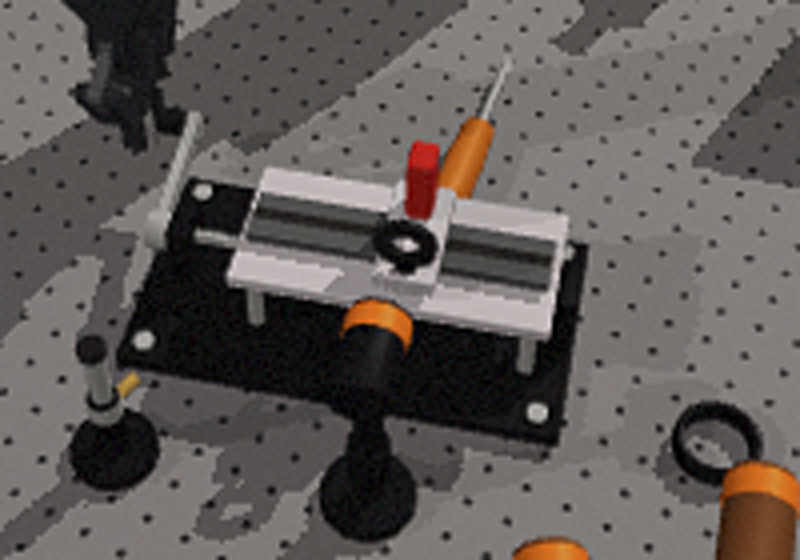

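The handle is gripped at crop pixel (160,130) and everything else is undisturbed. I'll do the first half of the arc now.

```bash
python3 -m crank '[[[0.011,-0.052,0,0,0,0,-1],[0.028,-0.103,0,0,0,0,-1],[0.05,-0.151,0,0,0,0,-1],[0.076,-0.198,0,0,0,0,-1],[0.107,-0.241,0,0,0,0,-1],[0.143,-0.281,0,0,0,0,-1],[0.143,-0.281,0,0,0,0,-1],[0.143,-0.281,0,0,0,0,-1]]]'
python3 meas.py c
```

```text
t: 9.5
eef_pos: [0.5818, -0.094, 0.1014]
tool_rot: [-1.571, 0.002, 0.312]
wrist_force: [-2.9, -2.8, -3.9]
gripper_width: 0.0167
9.5 [-0.05904961 -0.18166624  0.10141608] 0.01671253975150048
scene red 135 [[-0.02, 0.0064, 0.1069], [-0.0001, 0.0209, 0.1495]]
scene lamp fit [0.01278908 0.13285519]
scene iris 142 [[0.033, -0.0034, 0.1068], [0.0373, 0.0125, 0.127], [0.0391, 0.0286, 0.143]]
side red 315 [[-0.0243, 0.0099, 0.1061], [-0.0029, 0.0227, 0.1497]]
side lamp fit [0.01352037 0.13341937]
side iris 147 [[0.0316, -0.003, 0.1088], [0.0327, 0.0192, 0.1305], [0.0368, 0.0323, 0.144]]
```

```bash
python3 -m crank '[[[0.038,-0.036,0,0,0,0,-1],[0.081,-0.069,0,0,0,0,-1],[0.126,-0.096,0,0,0,0,-1],[0.174,-0.12,0,0,0,0,-1],[0.224,-0.138,0,0,0,0,-1],[0.276,-0.152,0,0,0,0,-1],[0.329,-0.16,0,0,0,0,-1],[0.382,-0.162,0,0,0,0,-1],[0.382,-0.162,0,0,0,0,-1],[0.382,-0.162,0,0,0,0,-1],[0.382,-0.162,0,0,0,0,-1],[0.382,-0.162,0,0,0,0,-1]]]'
python3 meas.py d
python3 - <<'E'
from st import *
z=np.load("scened.npz"); W=z["W"]; im=z["im"]
m=(W[...,1]>-.155)&(W[...,1]<-.135)&(W[...,2]>.06)&(W[...,2]<.14)&(abs(W[...,0])<.05)&(im.min(2)>70)
p=W[m]; print("lever arm",len(p), p.min(0).round(3),p.max(0).round(3)); f=np.polyfit(p[:,2],p[:,0],1); print("tilt",f[0], "x at z.125",np.polyval(f,.125),"x at .045",np.polyval(f,.045))
E
```

```text
t: 10.8
eef_pos: [0.6382, -0.0758, 0.1274]
tool_rot: [-1.572, -0.002, 0.313]
wrist_force: [-3.1, -1.2, 7.6]
gripper_width: 0.0163
10.8 [ 0.00026417 -0.18170219  0.12738998] 0.01633634618765617
scene red 140 [[-0.0199, 0.0065, 0.1134], [-0.0014, 0.0209, 0.1573]]
scene lamp fit [0.01300053 0.13289646]
scene iris 144 [[0.0333, -0.0031, 0.1121], [0.0368, 0.0127, 0.1356], [0.0386, 0.0287, 0.1514]]
side red 316 [[-0.0248, 0.0086, 0.1136], [-0.0043, 0.0228, 0.1574]]
side lamp fit [0.01353276 0.13344914]
side iris 144 [[0.0311, 0.0002, 0.1179], [0.0322, 0.0193, 0.1389], [0.0361, 0.0321, 0.1522]]
lever arm 124 [-0.007 -0.153  0.06 ] [ 0.011 -0.143  0.134]
tilt -0.021610048017545257 x at z.125 0.004153525916103258 x at .045 0.005882329757506879
```

View pics/scened.png

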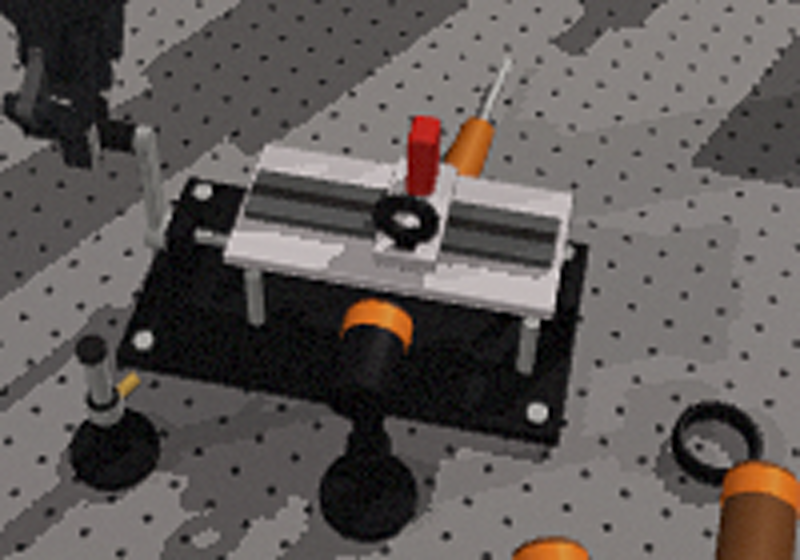

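The arm is upright (tilt about 0.02 rad), the iris is raised 20 mm, and the handle is held at crop pixel (115,135). The spare post, driver and lens cell are where they were, so I'm handing in.

```bash
python3 -c "
from h import *
s=monitor.sense();print(s['t'],abs(s['joint_velocities']).max(),s['wrist_force'],s['gripper_width']);print(env.job_done())"
```

```text
10.9 0.001778075306929702 [-3.62281679 -3.32154371  7.27686555] 0.016178180424424544
the job is handed in; nothing more can be done
None
```

I slid the carriage into line with the lamp while the lever was down. I then gripped the handle, swung the lever straight up, and handed the job in at 10.9 s still holding it with a 40 N grip setting. No verdict was reported.

What the last checks showed:
- **Sideways alignment:** the grip's stage y measured 13.7 mm in the scene camera and 15.7 mm in the side camera. The lamp measured 13.0 and 13.5 mm, so the error is about 1 to 2 mm (6 mm allowed). The two cameras disagree by about 2 mm.
- **Lever:** the lever arm was about 0.02 rad from vertical (0.15 rad allowed), and the arm was still.
- **Height:** the grip top rose 20 mm, which is the full lift. That and the ring's top put the iris centre at about 136 to 137 mm. My lamp fit gave 133 to 133.5 mm, about 3 to 4 mm lower and close to the 4 mm limit. I think that fit reads low because it assumed a radius of 17.5 mm. I relied on the full lift instead, because the task says the iris reaches lamp height there, so the height is not independently confirmed.
- **Grip:** the fingers stopped at 16 mm on the 18 mm handle. That is a little less than expected, but they moved the lever and held it.
- **Loose parts:** the spare post, driver and lens cell looked unmoved in the last picture.

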